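Snap the sprung guard bar into the jar rack

TASK

Fit the loose sprung guard bar across the jar rack so the jar cannot walk out in a tremor: press its sprung brass pin against the tall end panel to shorten the bar, bring it down between the two panels, and let both pins spring fully into the recesses, brass pin in the tall panel and black pin in the low one. Push gently, never forcing the bar against the rack with more than about 25 N, let go of the bar, and leave the jar, pepper grinder and scoop as they stand.

Things in the scene. Friction and masses are not known exactly. Their poses are not given: they have to be found in the camera images.
- rack: Wooden jar rack fixed to the shelf, open at front and back. Origin: centre of its underside; +y to the tall end panel, +x to the side where the bar belongs. Base 174 (x) x 244 (y) x 14 mm. Two end panels 18 mm thick, 170 mm deep in x, flat inner faces 200 mm apart (y = +-100). Their height is adjustable and differs each time: tall one (+y) 130 to 154 mm above the shelf, low one (-y) 80 to 104.
- tall_foot (a point): Foot of the tall panel's inner face, at rack (55, 100, 14) mm, right below its recess: blind, 15 mm square, 8 mm deep to +y, sharp-edged, brass rim, centre 70 mm below the panel's top, so 60 to 84 mm above the shelf (not measured: feel for it). A black line on the top edge stands above it. The face is smooth: a pin pressed on it slides, and snaps in when level.
- low_foot (a point): Foot of the low panel's inner face, at rack (55, -100, 14) mm, right below its recess: the same recess, 8 mm deep to -y, centre 20 mm below this panel's top, always level with the other recess.
- bar: Loose guard bar, 0.12 to 0.2 kg, lying flat: square aluminium tube 20 x 20 mm, 176 mm long along its y; flat-ended round 10 mm pins on its axis at both ends. Origin: centre of the tube's underside, z up; pin axis 10 mm above it. Length over both pins 222 mm free, 216 mm seated in the rack; to pass between the panels under 200 mm (brass pin in by over 22 mm).
- bar_sprung_tip (a point): End of the brass sprung pin, at the bar's +y end (red collar), 118 mm from the bar's middle when free; moves with the pin. It sticks out 30 mm and goes in up to 28 mm, then is solid. Spring: 1.4 N at first plus 0.28 N per mm (7.6 N at 22 mm, 9.2 N at 28 mm); no latch, no friction of its own.
- bar_fixed_tip (a point): End of the rigid black pin at the bar's -y end, 104 mm from the bar's middle, 16 mm out of the tube.
- jar: Bystander: empty glass jar with aluminium screw lid, 60 mm in diameter, 95 mm high, standing on the rack's base board between the panels, at the -x side. Origin: centre of its underside.
- turntable: Bystander: clear acrylic turntable fixed to the shelf, 160 mm in diameter, 20 mm high. Origin: centre of its underside.
- grinder: Bystander: wooden pepper grinder, 58 mm in diameter, 152 mm high, standing on the turntable. Origin: centre of its underside.
- scoop: Bystander: green plastic scoop lying on the shelf, 145 mm long along its x, 45 mm wide, 28 mm high. Origin: about its middle, on the underside; bowl to +x.
Things that resemble listed ones, but are neither listed nor needed, are in the scene too. There is more than one size of the bar; the one meant has the size given above.

How it is judged (in metres and radians):
On the way:
1. the bar is shortened against the rack: pins less than 212 mm apart over their tips, off the shelf (distance between bar_sprung_tip and bar_fixed_tip below 0.212 m and contact force between bar and rack above 1 N and height (world z) of bar above 0.03 m), for 0.1 s.
At the end, for the whole second after the job is handed in: Brass pin at least 5 mm deep in the tall panel's recess and black pin at least 5 mm in the low one's, tips within 4 mm sideways of the recess line and 56 to 88 mm above the shelf; bar at rest and let go; jar and grinder upright (0.2 rad) and within 15 mm, scoop within 20 mm, of where they stood (x of bar_sprung_tip in the frame of rack between 0.051 and 0.059 m and z of bar_sprung_tip in the frame of rack between 0.056 and 0.088 m and y of bar_sprung_tip in the frame of rack above 0.105 m and x of bar_fixed_tip in the frame of rack between 0.051 and 0.059 m and z of bar_fixed_tip in the frame of rack between 0.056 and 0.088 m and y of bar_fixed_tip in the frame of rack below -0.105 m and linear speed of bar below 0.01 m/s and angular speed of bar below 0.1 rad/s and contact force between bar and the fingers below 0.05 N and distance of each of jar, grinder from where it was at the start of the episode below 0.015 m and angle between each of jar, grinder's own z axis and vertical below 0.2 rad and distance of scoop from where it was at the start of the episode below 0.02 m); the robot touches nothing.
It fails at once if the bar is forced against the rack with more than 25 N (contact force between bar and rack above 25 N).
It fails at once if the jar or the grinder is pushed over 15 mm or tipped, or the scoop pushed over 20 mm (not (distance of jar from where it was at the start of the episode below 0.015 m) or not (angle between jar's own z axis and vertical below 0.2 rad) or not (distance of grinder from where it was at the start of the episode below 0.015 m) or not (angle between grinder's own z axis and vertical below 0.2 rad) or not (distance of scoop from where it was at the start of the episode below 0.02 m)).
It also fails if it takes over 67 s, if anything falls off the work surface, if the arm or the gripper's body presses on something with over 40 N, if the wrist force passes 120 N, or if a joint passes its speed limit or range.

ROBOT

A 6-joint arm with a two-finger parallel gripper is mounted at the origin on the work surface. World frame = base frame: x ahead of the robot, y to its left, z up, the work surface at z = 0. Lengths are in mm, angles in rad, forces in N, time in s.
With the tool pointing down it reaches from about 325 to 875 mm from the base axis. Payload 4.4 kg.
Tool frame: the origin (TCP) lies on the centre line of the jaws, within the pads' length; the fingertips stand ahead of it and the grasp point (between the pads) lies 6 mm ahead of it (ctrl.tcp_to_tips is the z of the fingertips in the tool frame, in mm); z points along the fingers, y is the line along which they close (so a half turn about z gives the same grasp; the last joint's range is limited). The gripper opens to 85 mm and grips with 20 to 120 N. Pads are 22 mm wide; open, the fingers measure 114 mm over their backs; the gripper's body (76 mm by 85 mm) begins 54 mm behind the grasp point. The pads swing forward as they close: fully open they stand 13 mm farther back than shut.
Start: joints at [1.016, 0.207, 1.542, -0, 1.393, -0.15], TCP at [226.465, 528.527, 227.682] pointing down, gripper open.
Joint ranges: [-2.73, 2.73], [-0.86, 2.22], [0.23, 2.46], [-1.11, 4.25], [0.08, 2.63], [-2.82, 2.82]. Speed limits (rad/s): [2.79, 2.79, 3.14, 3.14, 3.14, 3.14].

INTERFACE

Orientations are given as a 3x3 rotation matrix whose columns are the frame's x, y, z axes.
In Python, from plant import ctrl, sensors, optics gives the robot as it stands. Calls block until the motion is done:
- ctrl.move_ptp(position, orientation): joint-space move of the TCP to a pose.
- ctrl.move_l(position, rot=None, vel=150, threshold=None): straight line of the TCP; rot=None keeps the orientation; vel is the mean speed in mm/s. With threshold (N) it stops when the force on the tool has changed by that much, and returns True; else False.
- ctrl.set_joints(angles): joint-space move.
- ctrl.gripper_to(opening, force=None): finger opening in mm; force is the grip in N (None keeps the last); returns when the fingers have stopped.
- ctrl.hold(seconds).
- ctrl.solve_ik(position, orientation): joint angles nearest the present ones, or None.
- sensors.read_state(): the state.
- optics.grab_frame(name): name is "scene" or "top"; returns (picture, depth): 400x640x3 uint8, red, green, blue; 400x640 float32, mm along the optical axis (not along the pixel's ray), 0 where there is no reading.
- optics.camera_params(name): a dict with "mtx" (3x3 intrinsics, pixels), "R" (3x3) and "t" (3): a world point X has camera coordinates R X + t. Camera axes: x right, y down, z forward; pixel columns grow to the right and rows downward; lengths in mm; the calibration is good to about 2 mm. A picture is of the moment at which its call begins. camera_params takes no time and is no camera call.
A pose or a line that the arm cannot do raises ctrl.MotionError and nothing moves.
- ctrl.finish_job(): hands the job in; it is judged then, once.
The state is a dict: "t": time; "q": joint angles; "qvel": joint speeds; "tau": joint torques, N m; "eef_pos": TCP position; "eef_rot": TCP orientation; "force": force on the tool from outside, world axes, zero at the start; "wrist_torque": the same for the moment, N m; "grip_width": finger opening in mm; "grasp_force": force on a finger pad.
Only numpy, scipy, OpenCV 4.12 (cv2) and the standard library are available. Lean on these libraries where they do the work, as an engineer would, in place of code of your own. Each camera call takes 0.05 s, during which the arm holds its last target. There are 200 camera calls.

## Working session

There is one attempt and no reset: what is moved stays moved. The work goes in short steps, each a Python script; the robot and the scene stay as the last script left them, time stands still between calls to the robot, and variables do not carry over. Pictures are saved under pics/ and viewed, at most 13 in all, crops included, and the job is handed in when it is done.

```bash
mkdir -p pics; ls
python3 - <<'E'
from plant import ctrl,sensors,optics
import cv2,numpy as np
for n in("scene","top"):
    p,d=optics.grab_frame(n); cv2.imwrite(f"pics/{n}0.png",p[:,:,::-1]); np.save(f"{n}_d.npy",d); np.save(f"{n}_p.npy",p)
    c=optics.camera_params(n); print(n,c["mtx"].tolist(),np.round(c["R"],4).tolist(),c["t"])
print(ctrl.tcp_to_tips,sensors.read_state())
E
```

```text
pics
scene [[442.289085429876, 0.0, 320.1857431353936], [0.0, 442.289085429876, 195.2750381535758], [0.0, 0.0, 1.0]] [[-0.2085, 0.978, 0.004], [0.7352, 0.1594, -0.6588], [-0.6449, -0.1344, -0.7523]] [ 129.81571844 -391.86312267 1252.63295308]
top [[503.17474063644346, 0.0, 321.62059528297107], [0.0, 503.17474063644346, 193.9176168143128], [0.0, 0.0, 1.0]] [[0.02, -0.9998, 0.0012], [-0.9861, -0.0199, -0.1651], [0.1651, 0.0021, -0.9863]] [  -1.28117085  600.0816029  1035.62342118]
25.0 {'t': 0.1, 'q': array([ 1.01550255e+00,  2.07400459e-01,  1.54282434e+00, -2.97857691e-05,
        1.39350418e+00, -1.50487450e-01]), 'qvel': array([ 0.00265481, -0.00500388, -0.00322885, -0.00270067, -0.00136871,
       -0.00036532]), 'tau': array([-1.84067044e-04, -3.84090221e+01, -2.92547929e+01, -6.57158398e-05,
        4.83484939e-03, -2.58247844e-06]), 'eef_pos': array([226.09738577, 527.92034764, 226.59831502]), 'eef_rot': array([[-9.19180613e-01,  3.93834722e-01, -1.10133717e-03],
       [ 3.93836154e-01,  9.19178836e-01, -1.83078184e-03],
       [ 2.91300362e-04, -2.11656557e-03, -9.99997718e-01]]), 'force': array([ 0.46420029, -0.78646485, -0.72129857]), 'wrist_torque': array([0.02485879, 0.01435579, 0.019365  ]), 'grasp_force': 0.0, 'grip_width': 85.42218084237095}
```

View pics/top0.png

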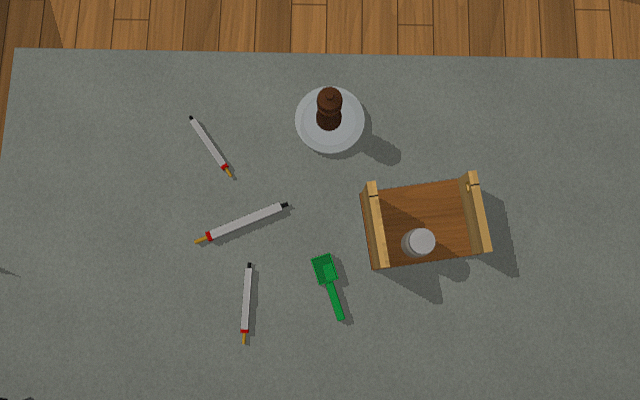

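View pics/scene0.png

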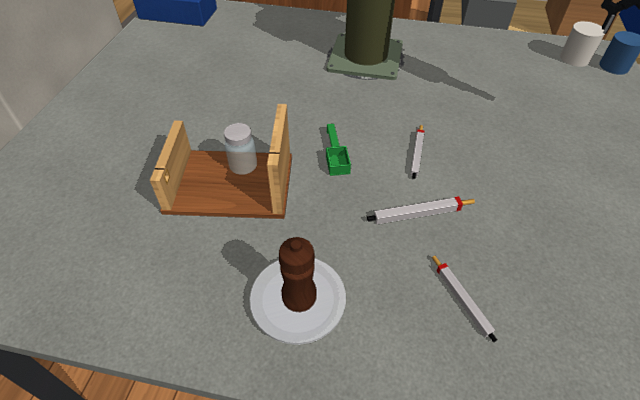

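The top view shows three bars. The large one runs from the brass end at (197,242) to the black end at (288,204). The rack spans about (362–490, 175–270): tall panel on the left, low panel on the right, black lines at the far (+x) end. Next I'll measure.

```bash
cat > h.py <<'E'
import numpy as np,cv2
from plant import ctrl,sensors,optics
def ray(n,uv,z):
    c=optics.camera_params(n); K,R,t=c["mtx"],np.array(c["R"]),np.array(c["t"]).ravel()
    d=R.T@np.linalg.solve(K,[uv[0],uv[1],1]); o=-R.T@t
    return o+d*(z-o[2])/d[2]
def cloud(n,d):
    c=optics.camera_params(n); K,R,t=c["mtx"],np.array(c["R"]),np.array(c["t"]).ravel()
    v,u=np.mgrid[:d.shape[0],:d.shape[1]]
    P=np.stack([(u-K[0,2])/K[0,0]*d,(v-K[1,2])/K[1,1]*d,d],-1)
    return (P-t)@R
def proj(n,X):
    c=optics.camera_params(n); p=c["mtx"]@(np.array(c["R"])@X+np.array(c["t"]).ravel()); return p[:2]/p[2]
E
python3 - <<'E'
from h import *
p=np.load("top_p.npy");d=np.load("top_d.npy");W=cloud("top",d)
hsv=cv2.cvtColor(p,cv2.COLOR_RGB2HSV)
# bars: white tubes
m=((hsv[...,2]>165)&(hsv[...,1]<40)).astype(np.uint8); m[:,295:]=0; m[:100]=0
for c in cv2.findContours(m,0,1)[0]:
    if cv2.contourArea(c)>150:
        (ctr,wh,a)=cv2.minAreaRect(c); b=cv2.boxPoints((ctr,wh,a))
        q=np.array([ray("top",x,20) for x in b]); print("tube",np.round(ctr),np.round(wh),np.round(q.mean(0)),[round(np.linalg.norm(q[i]-q[(i+1)%4]),1) for i in(0,1)])
        # ends along axis
red=((hsv[...,1]>180)&((hsv[...,0]<6)|(hsv[...,0]>174))&(hsv[...,2]>120)).astype(np.uint8)
blk=((hsv[...,2]<45)).astype(np.uint8)
br=((hsv[...,0]>12)&(hsv[...,0]<28)&(hsv[...,1]>130)&(hsv[...,2]>120)).astype(np.uint8)
for n,M,z in(("red",red,15),("blk",blk,10),("brass",br,10)):
    M=M.copy(); M[:,300:]=0; M[:100]=0;M[360:]=0
    k,l,s,ce=cv2.connectedComponentsWithStats(M)
    for i in range(1,k):
        if s[i,4]>8: print(n,s[i],np.round(ce[i],1),np.round(ray("top",ce[i],z)))
# panels tops via depth
for nm,(u0,u1) in(("tall",(355,395)),("low",(455,500))):
    z=W[165:275,u0:u1,2]; h,e=np.histogram(z[(z>60)&(z<170)],bins=np.arange(60,171,3)); print(nm,[(int(a),int(b)) for a,b in zip(e,h) if b>15])
cv2.imwrite("pics/rack.png",cv2.resize(p[165:280,350:500,::-1],None,fx=5,fy=5,interpolation=cv2.INTER_CUBIC))
E
```

```text
red [221 164   7   5  17] [223.8 165.9] [665. 232.  15.]
red [205 231   7  10  34] [208.1 235.5] [508. 258.  15.]
red [241 330   7   3  20] [244.2 331. ] [307. 170.  15.]
blk [189 116   4   3   9] [190.7 117.1] [779. 315.  10.]
blk [281 203   7   5  23] [284.  204.8] [580.  94.  10.]
blk [248 263   3   5  15] [249. 265.] [446. 166.  10.]
brass [226 169   6   8  22] [228.3 172.5] [651. 222.  10.]
brass [194 235  13   8  43] [200.  239.1] [500. 277.  10.]
brass [242 333   4  11  30] [243.1 338.1] [291. 172.  10.]
tall [(60, 18), (69, 17), (72, 17), (93, 17), (108, 21), (117, 17), (129, 18), (138, 21), (141, 44), (144, 396), (147, 358), (150, 37)]
low [(60, 34), (63, 42), (66, 35), (69, 41), (72, 32), (75, 44), (78, 31), (81, 26), (84, 40), (87, 44), (90, 46), (93, 207), (96, 441), (99, 110)]
```

View pics/rack.png

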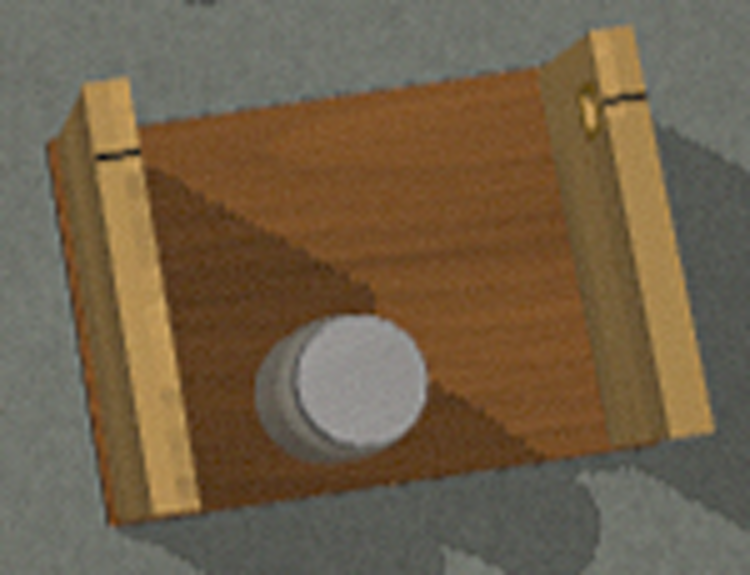

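The crop shows black lines from (97,157) to (140,152) on the tall panel and from (603,102) to (647,97) on the low one. The brass-rimmed recess is at (590,110). Panel tops are about 147 and 97 mm high, so the recess should be near z = 77.

Run:
```python
from h import *
p=np.load("top_p.npy");d=np.load("top_d.npy");W=cloud("top",d)
hsv=cv2.cvtColor(p,cv2.COLOR_RGB2HSV)
f=lambda x,y:(350+(x+.5)/5-.5,165+(y+.5)/5-.5)
for zt,zl in((147,97),):
    ti,to=ray("top",f(140,152),zt),ray("top",f(97,157),zt); li,lo=ray("top",f(603,102),zl),ray("top",f(647,97),zl)
    print("tall line",ti.round(1),to.round(1),"low",li.round(1),lo.round(1),"inner dist",np.linalg.norm((ti-li)[:2]).round(1),"ang",np.arctan2(*(ti-li)[[1,0]]))
    T=[ray("top",f(*x),zt).round(1) for x in((83,82),(128,78),(200,510),(153,515))]; L=[ray("top",f(*x),zl).round(1) for x in((588,32),(633,27),(715,432),(668,438))]
    print(*T,'|',*L); 
    for Q in(T,L): e=(Q[0]+Q[1]-Q[2]-Q[3])/2; print("depth",np.linalg.norm(e),"x-axis ang",np.arctan2(e[1],e[0]),"mid",(sum(Q)/4).round(1), "w",np.linalg.norm(Q[0]-Q[1]),np.linalg.norm(Q[2]-Q[3]))
# bar B whole
m=((hsv[...,2]>125)&(hsv[...,1]<40)).astype(np.uint8); m[:195]=0;m[250:]=0;m[:,:195]=0;m[:,295:]=0
v,u=np.nonzero(m); print(len(u))
c=max(cv2.findContours(m,0,1)[0],key=cv2.contourArea); r=cv2.minAreaRect(c); b=cv2.boxPoints(r)
q=np.array([ray("top",x,18) for x in b]); print(r,q.round(1),q.mean(0))
br=((hsv[...,0]>12)&(hsv[...,0]<28)&(hsv[...,1]>130)&(hsv[...,2]>120)); bl=hsv[...,2]<45
for M,(a,b_,c_,e) in((br,(230,250,190,210)),(bl,(198,212,278,292))):
    v,u=np.nonzero(M[a:b_,c_:e]); P=np.array([ray("top",x,10) for x in zip(u+c_,v+a)]); k=[P[:,1].argmin(),P[:,1].argmax()]; print("ends",P[k].round(1))
c=optics.camera_params("scene")
for n,X in(("ti",ti),("li",li)): print(n,proj("scene",X))
s=np.load("scene_p.npy")
print(ctrl.solve_ik([540,176,120],np.diag([1.,-1,-1])))
cv2.imwrite("pics/scrop.png",cv2.resize(s[95:225,140:300,::-1],None,fx=4.5,fy=4.5,interpolation=cv2.INTER_CUBIC))
```

```text
tall line [583.8 -99.2 147. ] [581.5 -82.4 147. ] low [ 617.  -296.3   97. ] [ 619.5 -314.6   97. ] inner dist 199.9 ang 1.7377979999129196
[611.3 -76.7 147. ] [613.3 -94.4 147. ] [ 445.2 -122.4  147. ] [ 443.  -104.4  147. ] | [ 646.5 -290.9   97. ] [ 649.  -309.7   97. ] [ 481.9 -337.8   97. ] [ 479.1 -318.7   97. ]
depth 170.4900656929898 x-axis ang 0.1640879767854687 mid [528.2 -99.5 147. ] w 17.81263596439337 18.13394606807906
depth 169.56935159397173 x-axis ang 0.16558495641162074 mid [ 564.1 -314.3   97. ] w 18.965494984312972 19.30414463269483
657
((245.27513122558594, 219.7603759765625), (8.69230842590332, 75.4615478515625), 67.38013458251953) [[519.5 256.8  18. ]
 [586.9 106.2  18. ]
 [569.2  98.2  18. ]
 [502.  248.5  18. ]] [544.40695237 177.43934152  18.        ]
ends [[503.  263.8  10. ]
 [498.1 289.9  10. ]]
ends [[580.1  87.5  10. ]
 [582.  101.   10. ]]
ti [270.025929   152.52213018]
li [165.01260541 168.71314758]
[ 1.62708492e-01  3.02162503e-01  1.65983116e+00 -4.44089210e-16
  1.17959899e+00  1.73350482e+00]
```

View pics/scrop.png

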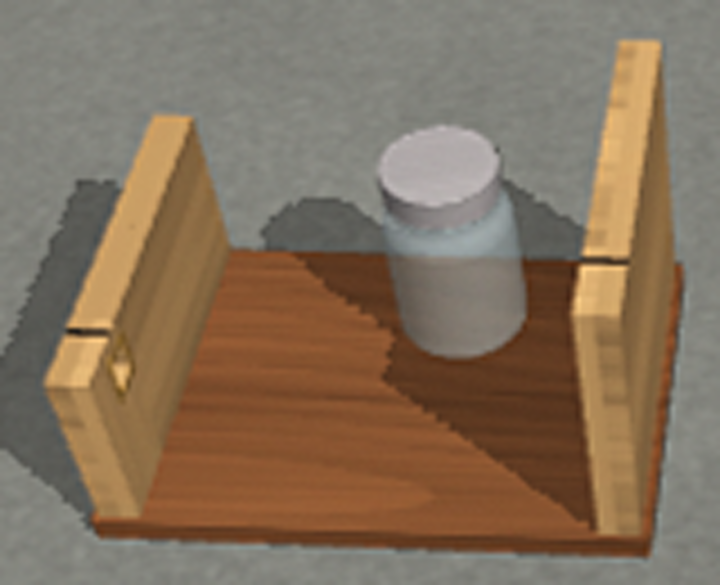

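The scene view puts the line ends at about (268.9,152.4) and (163.6,169.5). That's within about 1.5 px of the positions predicted from the top view, so the rack pose holds up. Grasping the big bar now.

```bash
cat >> h.py <<'E'
def rot(a):  # tool for bar yaw a
    c,s=np.cos(a),np.sin(a); return np.array([[-s,c,0],[c,s,0],[0,0,-1.]])
A=0.166; ex=np.array([np.cos(A),np.sin(A),0]); ey=np.array([-np.sin(A),np.cos(A),0])
M0=np.array([600.2,-199.,0])   # rack (55,0,0)
def at(dx,y,z): return M0+dx*ex+y*ey+np.array([0,0,z])
def st(n=5):
    F=[]
    for _ in range(n): ctrl.hold(.02); s=sensors.read_state(); F.append(s["force"])
    f=np.mean(F,0); s["F"]=np.array([f@ex,f@ey,f[2]]); return s
def show(l):
    s=st(); d=s["eef_pos"]-M0; print(l,"t%.1f"%s["t"],"rack",np.round([d@ex,d@ey,d[2]],1),"F",s["F"].round(2),"w%.1f"%s["grip_width"],"g%.0f"%s["grasp_force"]); return s
E
python3 - <<'E'
from h import *
P=np.array([541.8,181.7,0]); R=rot(0.415)
print(ctrl.solve_ik(P+[0,0,100],R),ctrl.solve_ik(at(0,-28,130),rot(A)))
ctrl.move_ptp(P+[0,0,75],R); ctrl.gripper_to(50,60); print(ctrl.tcp_to_tips)
print(ctrl.move_l(P+[0,0,28.5],vel=80,threshold=6)); show("down")
ctrl.gripper_to(15,60); show("grip")
ctrl.move_l(P+[0,0,170],vel=150); show("up")
p,d=optics.grab_frame("scene"); cv2.imwrite("pics/s1.png",cv2.resize(p[20:320,300:640,::-1],None,fx=2,fy=2))
E
```

```text
[ 1.72155991e-01  3.34499959e-01  1.66407851e+00 -4.44089210e-16
  1.14301418e+00 -2.42844009e-01] [-4.92347443e-01  4.41391224e-01  1.44493839e+00 -4.44089210e-16
  1.25526304e+00 -6.58347443e-01]
25.0
False
down t3.1 rack [  6.  385.1  29.1] F [0.06 0.01 0.11] w50.0 g0
grip t3.7 rack [  5.3 385.1  28.6] F [-0.19 -0.05  0.01] w15.0 g0
up t4.8 rack [  4.2 385.1 168.4] F [-0.19  0.15 -0.1 ] w15.0 g0
```

View pics/s1.png

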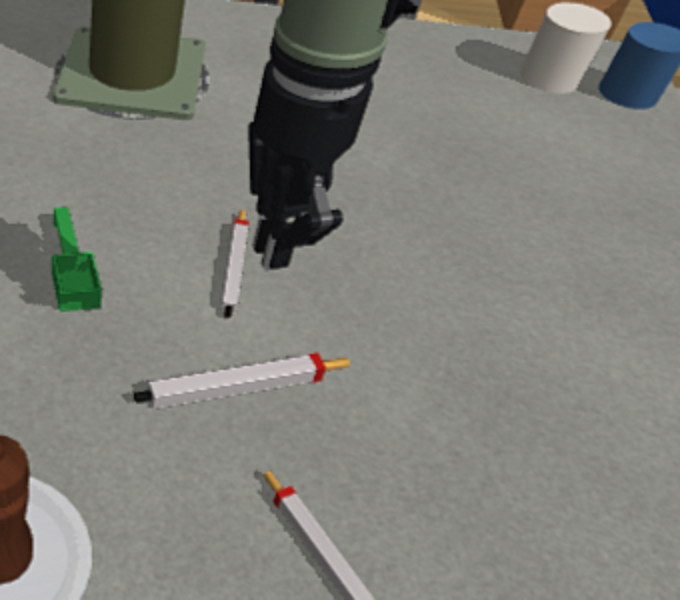

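The gripper closed to 15 mm with nothing in it. The bar lies undisturbed, so I'll check where the tool really is against the cameras.

Run:
```python
from h import *
s=sensors.read_state(); e=s["eef_pos"]; print(e.round(1),s["eef_rot"].round(3))
tip=e+s["eef_rot"][:,2]*25
uv=proj("scene",tip); print("tip px in crop",(uv-[300,20])*2)
bc=np.array([541.8,182.2,10]); print("bar in crop",(proj("scene",bc)-[300,20])*2)
p,d=optics.grab_frame("top"); print("top px",proj("top",tip),proj("top",bc))
cv2.imwrite("pics/t1.png",cv2.resize(p[130:290,150:350,::-1],None,fx=4,fy=3.7))
```

```text
[540.8 181.5 168.5] [[-0.403  0.915 -0.003]
 [ 0.915  0.403 -0.   ]
 [ 0.001 -0.003 -1.   ]]
tip px in crop [264.1715281  281.94202581]
bar in crop [238.48063856 379.9447127 ]
top px [233.76726229 214.13424644] [243.77789427 221.22426364]
```

View pics/t1.png

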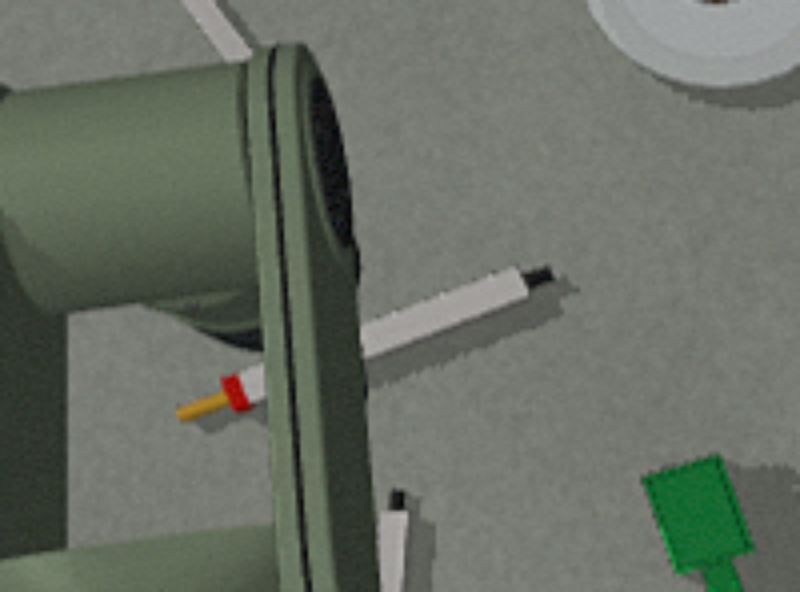

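The visible fingertips sit higher than predicted, by about (275,266) against (264,282). I'll feel for the shelf with the fingers straddling the bar.

Run:
```python
from h import *
P=np.array([541.8,181.9,0])
ctrl.gripper_to(40,60)
ctrl.move_l(P+[0,0,35],vel=180)
print(ctrl.move_l(P+[0,0,6],vel=30,threshold=4)); s=show("contact")
print(s["eef_pos"])
```

```text
False
contact t7.4 rack [  5.6 385.3   6.3] F [-0.06 -0.16 -0.08] w39.9 g0
[542.09252199 181.96535558   6.30879781]
```

Run:
```python
from h import *
p,d=optics.grab_frame("scene"); cv2.imwrite("pics/s2.png",cv2.resize(p[110:260,340:500,::-1],None,fx=4.5,fy=4,interpolation=cv2.INTER_CUBIC))
s=sensors.read_state(); print(proj("scene",s["eef_pos"]),s["tau"].round(2))
W=cloud("scene",d); print(W[110:260:6,400:460:6,2].round(0).astype(int))
```

```text
[418.79470829 211.23883499] [ -0.   -42.16 -21.93  -0.    -0.    -0.  ]
[[  0   0  -1   0 258 268 275 282 284 284]
 [ -1   1  -1  -1 251 259 263 268 271 270]
 [ -1   0  -1   1 241 250 255 257 258 260]
 [  0   0   0 219 232 239 244 246 248 247]
 [  1   0  -1 213 220 228 232 235 234 234]
 [ -1   0  -2 201 210 218 223 223 223 220]
 [  0  -1  -4 185 203 205 209 212 213 204]
 [  1   0 166 181 184 190 198 201 198 183]
 [ -3   0 158 172 180 184 184 174 183 176]
 [  0   0 146 160 167 172 173 172 170  -2]
 [ -2  -1  79 146 155 157 159 157 155  -2]
 [ -1  -2  85  99 141 144 143 143  -1   0]
 [ -2   1  63  74 112 124 131 128  -1  -2]
 [ -1  -1  49  50 103 115 120  -1  -2   1]
 [  0  -1  37  37  89  79 114  -1  -1  -1]
 [ -1  -3  17  16  75  -2 114 111 111  18]
 [ -2  21  20  19  61  88  99  95  17  17]
 [ 19  19  17  16  44  73  64   4 684  -1]
 [  8   3   2  17  24  -1   3   0   0   0]
 [ -1   2  -1   0  -1  -1  -1  -1  -1  -1]
 [ -5   0  -2   0  -2   0  -2  -1  -1   1]
 [ -4  -2   1  -2   0  -1   0  -1   1  -1]
 [ -1   0   1   0  -1  -1  -1   0   0   0]
 [ -1   0  -3   1  -1  -3  -1  -1  -1  -1]
 [  0  -1  -2   2  -1  -1   1   0  -1  -2]]
```

View pics/s2.png

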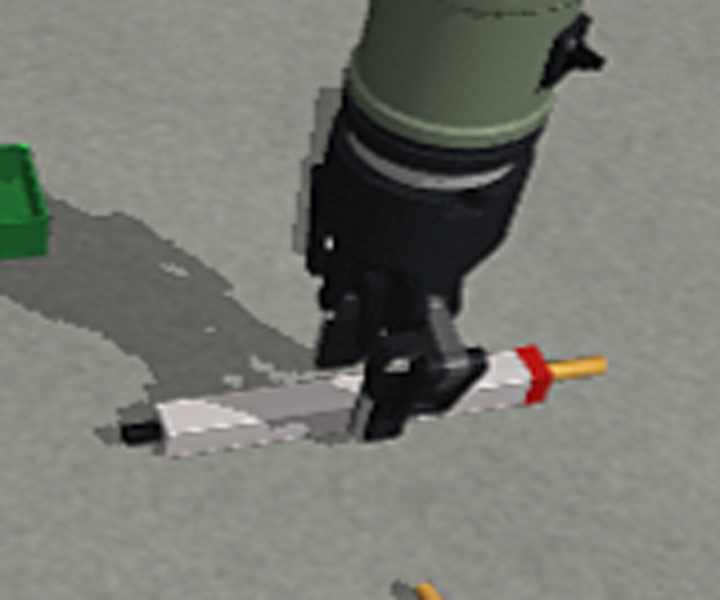

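The fingers straddle the tube with the tips near the shelf, although the TCP reads z = 6. So the true tips are only a few mm ahead of the reported TCP. I'll narrow the gap and feel for the shelf.

Run:
```python
from h import *
P=np.array([541.8,181.9,0])
ctrl.move_l(P+[0,0,11],vel=60); ctrl.gripper_to(27,60)
print(ctrl.move_l(P+[0,0,-14],vel=20,threshold=3)); s=show("contact"); z=s["eef_pos"][2]
ctrl.move_l(P+[0,0,z+3],vel=40); show("back")
ctrl.gripper_to(10,60); show("grip")
```

```text
True
contact t8.9 rack [  5.2 385.3  -3.8] F [-0.92  0.05  4.8 ] w27.2 g3
back t9.2 rack [  5.  385.3  -1.1] F [-0.17 -0.32 -0.24] w27.1 g0
grip t9.5 rack [  5.3 385.3  -0.8] F [-0.21 -0.02  0.88] w18.4 g62
```

Gripped, with 62 N on the pad. The bar's axis is 10.8 mm above the reported TCP. Lift, then go over the rack.

Run:
```python
from h import *
P=np.array([541.8,181.9,0])
ctrl.move_l(P+[0,0,185],vel=200); show("up")
ctrl.move_ptp(at(0,-30,185),rot(A)); ctrl.move_l(at(0,-30,150),vel=120); show("over")
for n in("scene","top"):
    p,d=optics.grab_frame(n); cv2.imwrite(f"pics/{n}3.png",p[:,:,::-1]); np.save(f"{n}3.npy",p); np.save(f"{n}3d.npy",d)
s=cv2.imread("pics/scene3.png")[60:240,130:330]; t=cv2.imread("pics/top3.png")[130:290,340:520]
cv2.imwrite("pics/both.png",np.hstack([cv2.resize(s,(400,400)),cv2.resize(t,(400,400))]))
```

```text
up t10.7 rack [  3.9 385.3 182.9] F [-0.02 -0.14 -1.53] w18.4 g61
over t12.7 rack [  0.7 -29.9 150.8] F [ 0.22  0.3  -0.97] w18.8 g61
```

View pics/both.png

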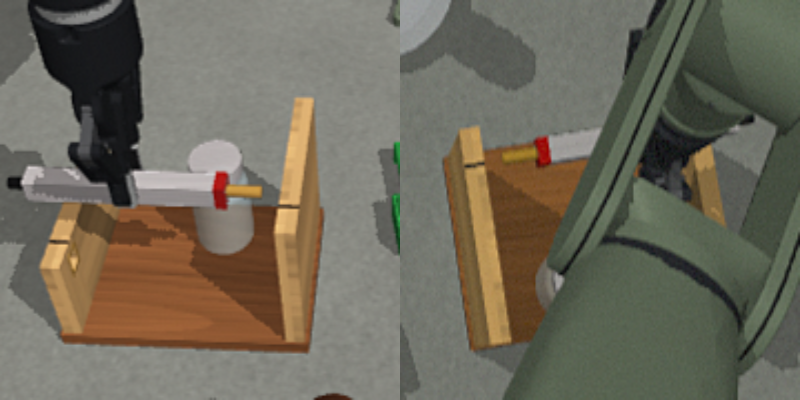

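The bar is held level over the rack. In the scene half the brass tip is near (262,192) and the black tip near (8,183). Now I'll triangulate the tips and the panel marks in the same two views.

Run:
```python
from h import *
def Pm(n):
    c=optics.camera_params(n); return c["mtx"]@np.c_[c["R"],np.array(c["t"]).ravel()]
def tri(a,b):
    X=cv2.triangulatePoints(Pm("scene"),Pm("top"),np.float64(a).reshape(2,1),np.float64(b).reshape(2,1)).ravel(); X=X[:3]/X[3]
    return X,np.linalg.norm(proj("scene",X)-a)
def rk(X): d=X-M0; return np.round([d@ex,d@ey,d[2]],1)
f=lambda x,y:(350+(x+.5)/5-.5,165+(y+.5)/5-.5)
g=lambda x,y:(140+(x+.5)/4.5-.5,95+(y+.5)/4.5-.5)
print("tall line",*[(rk(tri(a,b)[0]),tri(a,b)[1].round(1)) for a,b in((g(582,260),f(140,152)),(g(627,263),f(97,157)))])
print("low line",*[(rk(tri(a,b)[0]),tri(a,b)[1].round(1)) for a,b in((g(108,337),f(603,102)),(g(68,331),f(647,97)))])
def masks(p):
    h=cv2.cvtColor(p,cv2.COLOR_RGB2HSV); return ((h[...,1]>180)&((h[...,0]<6)|(h[...,0]>174))&(h[...,2]>90)),((h[...,0]>14)&(h[...,0]<28)&(h[...,1]>170)&(h[...,2]>90)), h[...,2]<45
r={}
for n,box in(("scene",(130,170,225,268)),("top",(180,205,376,410))):
    p=np.load(n+"3.npy"); a,b,c,e=box
    for k,M in zip(("red","brass","blk"),masks(p)):
        v,u=np.nonzero(M[a:b,c:e]); 
        if len(u): print(n,k,len(u),u.min()+c,u.max()+c,(u.mean()+c).round(1),(v.mean()+a).round(1)); r[n,k]=np.array([u.mean()+c,v.mean()+a])
for k in("red","brass"): X,e=tri(r["scene",k],r["top",k]); print(k,rk(X),e)
```

```text
tall line (array([  0.4, 100.3, 147.2]), np.float64(0.6)) (array([  0.9, 117.6, 146.9]), np.float64(0.4))
low line (array([   1. , -100.4,   95.1]), np.float64(0.7)) (array([   0. , -117.7,   97. ]), np.float64(0.3))
scene red 87 237 243 239.7 145.4
scene brass 32 244 259 251.9 145.5
top red 59 400 407 403.8 190.1
top brass 171 378 409 392.7 195.3
top blk 1 377 377 377.0 195.0
red [  0.4  50.4 161.6] 0.6503681859803198
brass [ -5.7  71.6 156.6] 1.3237597929824045
```

Both frames agree: the rack is right to within about 0.5 mm, the bar axis is at z = 161.6, and the bar sits about 2 mm towards −y in the grip. Descend and feel the tall face.

Run:
```python
from h import *
ctrl.move_l(at(0.2,-30,104.5),vel=100); b=show("low")
hit=ctrl.move_l(at(0.2,-8,104.5),vel=20,threshold=2.0); s=show("hit %s"%hit)
```

```text
low t13.5 rack [  0.8 -30.5 105.4] F [ 0.36  0.12 -1.26] w18.6 g61
hit True t14.4 rack [ -0.3 -13.7 103.6] F [ 0.59 -2.21  0.18] w18.6 g61
```

Run:
```python
from h import *
ctrl.move_l(at(0.2,0,104.5),vel=25); show("mid")
h=ctrl.move_l(at(0.2,8.2,104.5),vel=20,threshold=5); s=show("pressed %s"%h)
p,d=optics.grab_frame("scene"); cv2.imwrite("pics/s4.png",cv2.resize(p[80:240,140:310,::-1],None,fx=4,fy=3.7,interpolation=cv2.INTER_CUBIC))
```

```text
mid t15.2 rack [ -0.2  -0.7 104.2] F [-0.05 -6.   -1.91] w18.6 g61
pressed False t15.8 rack [ -0.2   6.5 104.4] F [-0.42 -8.13 -1.95] w18.7 g61
```

View pics/s4.png

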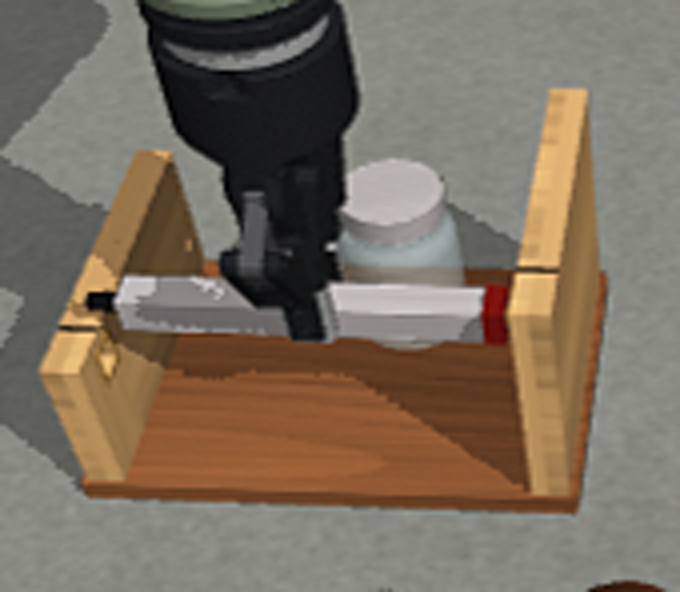

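The bar is pressed about 24 mm, with the black tip near (88,300). I'll press slightly more and check the black tip's clearance in the camera before lowering.

Run:
```python
from h import *
h=ctrl.move_l(at(0.3,10.0,104.5),vel=20,threshold=4); s=show("pressed %s"%h)
p,d=optics.grab_frame("scene"); m=cv2.cvtColor(p,cv2.COLOR_RGB2HSV)[...,2]<40
v,u=np.nonzero(m[152:170,155:172]); print("black",u.min()+155,u.max()+155,v.mean()+152)
for y in(-90,-94,-98,-102): print(y,proj("scene",at(0,y,115)).round(1))
```

```text
pressed False t16.2 rack [-1.000e-01  8.100e+00  1.044e+02] F [-0.77 -8.43 -2.09] w18.8 g61
black 156 168 161.16666666666666
-90 [167.3 161.7]
-94 [165.1 161.7]
-98 [162.9 161.6]
-102 [160.8 161.5]
```

Run:
```python
from h import *
h=ctrl.move_l(at(0.3,10.0,78),vel=30,threshold=6); s=show("lower %s"%h)
z=78
while z>56:
    z-=1.5; h=ctrl.move_l(at(0.3,10.0,z),vel=15,threshold=6); s=show(h)
    if h or s["F"][1]>-7.2: break
```

```text
lower True t16.7 rack [  0.3   4.9 102.8] F [-1.75 -7.07  2.49] w18.7 g62
False t18.6 rack [ 1.7  7.4 78.9] F [-0.14 -8.38  4.41] w18.3 g62
False t18.9 rack [ 1.7  7.4 77.3] F [-0.25 -8.02  4.3 ] w18.9 g62
False t19.2 rack [ 1.8  7.4 75.9] F [ 0.02 -8.15  3.95] w18.5 g62
False t19.6 rack [ 1.8  7.4 74.3] F [ 0.75 -8.13  3.72] w18.6 g62
False t19.9 rack [ 1.9  7.4 72.9] F [ 0.65 -8.12  4.  ] w19.0 g62
False t20.2 rack [ 1.9  7.5 71.4] F [ 0.55 -8.15  4.1 ] w18.4 g62
False t20.6 rack [ 1.5  8.6 68.6] F [ 1.63 -6.29  0.5 ] w18.5 g61
```

The brass pin snapped in: force fell from 8.1 to 6.3 N at axis z ≈ 79, the upper edge of the play. Centre on z and x, then move −y to enter the low recess.

Run:
```python
from h import *
h=ctrl.move_l(at(-0.3,9.5,65.5),vel=20,threshold=5); s=show("centre %s"%h)
for y in (7,5,3,1,-1):
    h=ctrl.move_l(at(-0.3,y,65.5),vel=15,threshold=4); s=show((y,h))
    if h or s["F"][1]>-2.5: break
```

```text
centre False t20.9 rack [ 1.1  8.1 67. ] F [ 1.23 -5.51  1.84] w18.5 g62
(7, False) t21.3 rack [ 1.1  5.9 66.9] F [ 1.87 -4.98  2.25] w18.5 g62
(5, False) t21.7 rack [ 0.9  4.2 66.7] F [ 2.06 -4.92  2.07] w18.6 g62
(3, False) t22.1 rack [ 0.2  2.7 65.9] F [ 2.1  -4.03  0.97] w18.2 g62
(1, False) t22.4 rack [-0.3  1.1 65.4] F [ 2.19 -4.44  0.46] w18.4 g61
(-1, False) t22.8 rack [-0.5 -0.8 65.3] F [ 1.57 -3.53  0.38] w18.7 g61
```

Run:
```python
from h import *
for y in (-2.5,-4):
    h=ctrl.move_l(at(-0.3,y,65.5),vel=15,threshold=3); s=show((y,h))
    if h: break
p,d=optics.grab_frame("scene"); cv2.imwrite("pics/s5.png",cv2.resize(p[80:240,140:310,::-1],None,fx=4,fy=3.7,interpolation=cv2.INTER_CUBIC))
```

```text
(-2.5, False) t23.1 rack [-0.5 -2.3 65.3] F [ 1.36 -3.27 -0.07] w18.7 g61
(-4, False) t23.5 rack [-0.6 -2.4 65.1] F [1.14 3.87 1.87] w18.7 g62
```

View pics/s5.png

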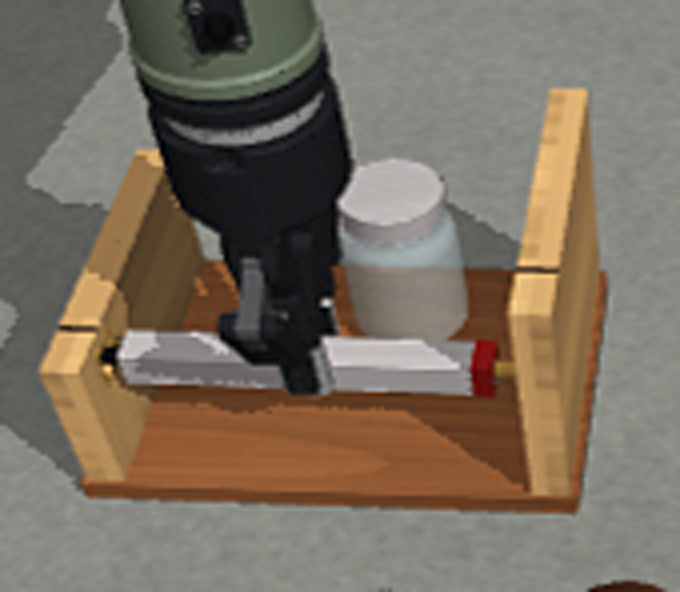

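The black pin has bottomed in the low recess: travel stopped at y = −2.4, with the spring still compressed about 6 mm, as expected when seated. Release and retreat.

Run:
```python
from h import *
ctrl.move_l(at(-0.3,-2.4,65.5),vel=15); show("relax")
ctrl.gripper_to(36); show("open")
h=ctrl.move_l(at(-0.3,-2.4,150),vel=60,threshold=5); show(h)
if not h: ctrl.move_ptp(at(-230,60,230),rot(A)); show("away")
p,d=optics.grab_frame("scene"); q,_=optics.grab_frame("top")
cv2.imwrite("pics/s6.png",np.hstack([cv2.resize(p[80:240,140:310,::-1],(400,400)),cv2.resize(q[130:290,340:520,::-1],(400,400))]))
```

```text
relax t23.9 rack [-0.6 -2.4 65.2] F [ 0.34  1.09 -0.2 ] w18.9 g61
open t24.2 rack [-0.3 -2.7 65.6] F [-0.06 -0.45  0.59] w35.8 g0
False t25.9 rack [ -0.6  -2.2 149.4] F [ 0.22  0.04 -0.5 ] w35.8 g0
away t26.9 rack [-229.1   59.5  230. ] F [-0.09  0.02 -0.4 ] w35.8 g0
```

View pics/s6.png

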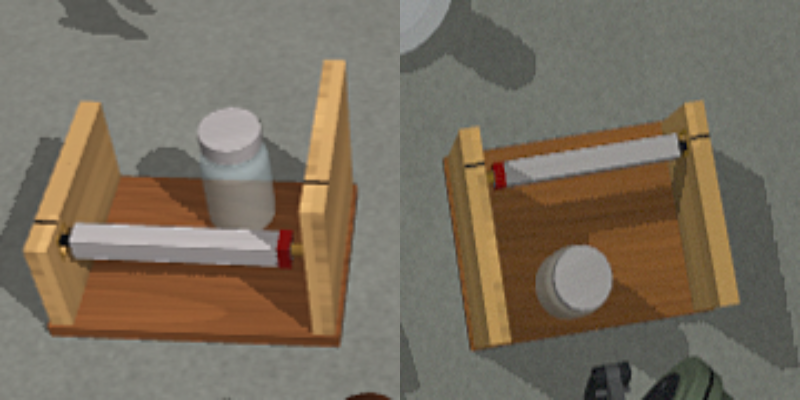

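The bar spans the rack, with the black end at (65,243) and the red collar at (285,248) in the left half, and both pins in their recesses. The jar stands undisturbed and the arm is clear, so I'm handing in.

```bash
python3 -c "
from plant import ctrl
print(ctrl.finish_job())"
```

```text
the job is handed in; nothing more can be done
None
```

The guard bar is fitted: the last pictures show both pins in their recesses, the bar let go and the jar untouched, and I handed the job in after about 27 s of robot time; no verdict came back, and I didn't re-measure the grinder or scoop.

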